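Bleed down a jeweller's forming press and draw out the dish

TASK

The dish in the little blue hydraulic press has just been formed and sits up round the punch. With the red lever, crack the release valve open a fraction of a turn (anticlockwise) so that the platen sinks slowly, no faster than 2 cm a second, until it rests fully down. Once it is down, nip the valve shut again by feel, finger-tight but not forced (about 9 N sideways on the lever's knob, never more than 12), draw the tray out to its stop with the dish standing on it, and let go of everything without disturbing the things on the bench.

Things in the scene. Friction and masses are not known exactly. Their poses are not given: they have to be found in the camera images.
- press: Small blue two-column hydraulic press fixed to the bench: base 150 x 320 mm, 264 mm high. Origin: underside of the base below the ram; -x is its front (robot's side), z up. Columns at y = +-78 mm; top bolster 90 mm deep (x), 196 mm wide, z 228 to 252 mm. The black pump block with release valve, gauge and pump socket (up to z = 118 mm) stands on the base's right end (y = -134 to -207 mm).
- punch_tip (a point): Lower end of the steel punch (56 mm across) that hangs from the bolster and reaches into the dish while the platen is up; z = 171 mm. The dish's rim clears it by 10 mm only when the platen is fully down.
- release_valve: Brass bonnet (30 mm) on the pump block holding the needle's seat; origin on the valve's axis at z = 59 mm, axes as the press's. Shutting, the needle meets the seat and the force needed on the knob then climbs by about 2 N per mm of knob travel: 7 to 11 N shuts it properly, under 5 N leaves it weeping, over 12.5 N spoils the seat. It starts barely seated; no pose shows where the needle is.
- valve_axis (a point): Point on the valve's vertical axis at knob height, 55 mm ahead and 165 mm right of the ram's axis. The lever turns about it, anticlockwise from above to open. It has 0.44 rad of loose play on its spindle and hangs anywhere in it; past that it takes 2 to 5 N on the knob to turn, and stays where left. The platen starts to sink 0.25 to 0.5 rad past the play and gains about 8 mm/s per further 0.1 rad.
- lever_knob (a point): Centre of the upright red knob on the red valve lever, 60 mm from the axis: round, 18 mm across (neck 14), 36 mm high, z 77 to 113 mm; the 10 mm wide lever arm's top is at z = 79 mm. Starts ahead of the axis (press's -x), 0.1 to 0.6 rad clockwise of there. Pinch it from above, fingers any way round; it spins freely on its pin, so it can be led round without turning the gripper.
- platen (a joint): Height of the platen (with tray and dish) above its lowest position, in m: 0 = fully down on the jack; starts at about 0.052.
- tray (a joint): How far the tray is drawn out towards the press's front, in m: 0 = home under the punch, 0.10 = out at its stop. It slides with about 1.5 N.
- tray_knob (a point): Centre of the upright black knob at the front of the tray, 118 mm in front of the tray's centre: round, 20 mm across at the top, 14 mm at its neck, 36 mm high, standing on a 30 mm wide tongue whose top lies 20 mm below this point. Rises and sinks with the platen: this point is at z = 130 mm when the platen is down.
- tray_top (a point): Middle of the aluminium tray's upper face (128 x 110 mm), on which the dish stands; z = 110 mm when the platen is down.
- dish: Round spun steel dish, 100 mm across the rim, 51 mm high, loose on the tray. Origin: centre of its underside. At the start the punch reaches down into it; it clears the punch only when the platen is down.
- charcoal_block: Black charcoal block, 50 x 75 x 25 mm, bystander. Origin: centre of its underside.
- flux_jar: Small brown jar with a black cap, 50 mm across, 58 mm high, bystander. Origin: centre of its underside.
- pliers_round: Pliers with blue handles, 37 x 138 x 10 mm, lying flat, bystander. Origin: centre of their underside.
Things that resemble listed ones, but are neither listed nor needed, are in the scene too. There is more than one size of the dish; the one meant has the size given above.

How it is judged:
On the way:
1. the platen has sunk fully down with the tray still in (value of joint platen below 0.003 m and value of joint tray below 0.015 m), for 0.2 s.
At the end, for the whole second after the job is handed in: The platen is within 3 mm of its lowest position, the valve shut with 6 to 40 N between needle and seat, the tray drawn out at least 90 mm, the dish upright and at rest within 20 mm of the tray's middle, bystanders within 30 mm of where they stood (value of joint platen below 0.003 m and contact force between release_valve and anything else between 6 and 40 N and value of joint tray above 0.09 m and horizontal distance between dish and tray_top below 0.02 m and angle between dish's own z axis and vertical below 0.1 rad and linear speed of dish below 0.02 m/s and not (distance of any of charcoal_block, flux_jar, pliers_round from where it was at the start of the episode above 0.03 m)); the robot touches nothing.
It fails at once if the platen drops faster than 30 mm/s (velocity of joint platen below -0.03 m/s).
It fails at once if the valve is forced: more than 40 N on its seat (contact force between release_valve and anything else above 40 N).
It fails at once if the tray is drawn while the platen is still up (value of joint tray above 0.02 m and value of joint platen above 0.008 m).
It fails at once if a bystander is pushed more than 30 mm (distance of any of charcoal_block, flux_jar, pliers_round from where it was at the start of the episode above 0.03 m).
It fails at once if the dish is tipped (angle between dish's own z axis and vertical above 0.3 rad).
It also fails if it takes over 72 s, if anything falls off the work surface, if the arm or the gripper's body presses on something with over 40 N, if the wrist force passes 120 N, or if a joint passes its speed limit or range.

ROBOT

A 6-joint arm with a two-finger parallel gripper is mounted at the origin on a cart in front of the work surface, level with it; the furniture and walls round the work are solid. World frame = base frame: x ahead of the robot, y to its left, z up, the work surface at z = 0. Lengths are in m, angles in rad, forces in N, time in s.
With the tool pointing down it reaches from about 0.325 to 0.875 m from the base axis. Payload 4.4 kg.
Tool frame: the origin (TCP) lies midway between the tips of the shut fingers; the grasp point (between the pads) lies tcp_to_grasp behind it (tcp_to_grasp is the distance from the TCP to the grasp point, in m); z points along the fingers, y is the line along which they close (so a half turn about z gives the same grasp; the last joint's range is limited). The gripper opens to 85 mm and grips with 20 to 120 N. Pads are 22 mm wide; open, the fingers measure 114 mm over their backs; the gripper's body (76 mm by 85 mm) begins 54 mm behind the grasp point. The pads swing forward as they close: fully open they stand 13 mm farther back than shut.
Start: joints at [-1.435, 0.207, 1.542, -0, 1.393, -0.15], TCP at [0.163, -0.552, 0.231] pointing down, gripper open.
Joint ranges: [-2.73, 2.73], [-0.86, 2.22], [0.23, 2.46], [-1.11, 4.25], [0.08, 2.63], [-2.82, 2.82]. Speed limits (rad/s): [2.79, 2.79, 3.14, 3.14, 3.14, 3.14].

INTERFACE

Orientations are given as a 3x3 rotation matrix whose columns are the frame's x, y, z axes.
In Python, from workcell import get_state, capture, sign_off, tcp_to_grasp gives the robot as it stands.
- The arm moves only by the tool arm_command, never from a script. Its argument "steps" is one flat list of numbers, 6 for each row, row after row: the shift along the tool's x, y, z in units of 40 mm (1.0 is 40 mm), then the turn, a rotation vector about the tool's x, y, z in units of 0.1 rad (1.0 is 0.1 rad). A call has 1 to 10 rows; each row shifts and turns the commanded pose from where the row before left it, along the tool's axes as they then stand; what a row does not reach is not made up. A row lasts 1/12 s, in which the tool goes at most 41.7 mm and 7.16 degrees, less where a joint would pass 70% of its speed; a pose out of reach is approached as far as the arm can. A call with a number of a shift or a turn outside -1 to 1 is refused whole. A call with a gripper value outside its range is refused whole. "jaw" is the gripper's target within -1 to 1 (fully open at 1, half-way at 0, shut at -1), set as the call begins (left out, the last holds). The fingers move at their own pace and stop on an object; "force" is the grip in N (left out, the last holds). Time passes only in rows, so rows that do not move let the fingers close. It gives the time, the measured TCP pose, the force, the opening and the grip force at its end, in the units of the state.
- get_state(): the state, without advancing time (a new reading comes with each control period).
- capture(name): name is "scene" or "top" or "wrist"; returns a dict with "image" (400x640x3 uint8, red, green, blue), "range_z" (400x640 float32, m along the optical axis (not along the pixel's ray), 0 where there is no reading), "fx", "fy", "cx", "cy" (pixels), "R" (3x3) and "t" (3): a world point X has camera coordinates R X + t. Camera axes: x right, y down, z forward; pixel columns grow to the right and rows downward; lengths in m; the calibration is good to about 2 mm. The wrist camera is an equidistant fisheye: a pixel r from the principal point sees the ray r / f radians off the axis. A picture is of the moment at which its call begins.
- sign_off(): hands the job in; it is judged then, once.
The state is a dict: "time_s": time; "joint_pos": joint angles; "qvel": joint speeds; "effort": joint torques, N m; "eef_pos": TCP position; "tool_rot": TCP orientation; "contact_force": force on the tool from outside, world axes, zero at the start; "torque": the same for the moment, N m; "gripper_width": finger opening in m; "grasp_force": force on a finger pad.
Only numpy, scipy, OpenCV 4.12 (cv2) and the standard library are available. Lean on these libraries where they do the work, as an engineer would, in place of code of your own. Each camera call takes 0.05 s, during which the arm holds its last target. There are 200 camera calls.

## Working session

There is one attempt and no reset: what is moved stays moved. The work goes in short steps, Python scripts to look and compute and a tool call to move; the robot and the scene stay as the last step left them, time stands still between calls to the robot, and variables do not carry over. Pictures are saved under pics/ and viewed, at most 10 in all, crops included, and the job is handed in when it is done.

Besides the shell and the picture viewer there is one more tool, called after "Call:" as a command line: name --argument value ..., lists and objects as JSON in quotes. arm_command: Moves the arm, as the interface text tells. Shifts and turns lie within -1 to 1; 1 stands for 40 mm of shift or 0.1 rad of turn. Its arguments: {"type":"object","properties":{"steps":{"type":"array","items":{"type":"number"}},"jaw":{"type":"number"},"force":{"type":"number"}},"required":["steps"]}

```bash
mkdir -p pics; ls; python3 - <<'E'
from workcell import *
import cv2,numpy as np
s=get_state();print({k:np.round(v,3) for k,v in s.items()},tcp_to_grasp)
for n in("scene","top"):
    c=capture(n);cv2.imwrite(f"pics/{n}0.png",c["image"][:,:,::-1]);np.savez(f"{n}0.npz",**c);print(n,c["fx"],c["R"],c["t"])
E
```

```text
pics
{'time_s': np.float64(0.0), 'joint_pos': array([-1.434,  0.207,  1.543, -0.   ,  1.393, -0.151]), 'qvel': array([-0.002,  0.001,  0.   , -0.001,  0.   , -0.   ]), 'effort': array([ 1.0000e-03, -3.8304e+01, -2.9159e+01, -0.0000e+00,  1.1000e-02,
        0.0000e+00]), 'eef_pos': array([ 0.163, -0.551,  0.23 ]), 'tool_rot': array([[ 0.959,  0.283, -0.   ],
       [ 0.283, -0.959,  0.002],
       [ 0.   , -0.002, -1.   ]]), 'contact_force': array([-0.507,  0.776, -0.178]), 'torque': array([ 0.007,  0.012, -0.017]), 'grasp_force': np.float64(0.0), 'gripper_width': np.float64(0.085)} 0.0187
scene 392.8526864203417 [[-7.98376352e-01 -6.02158515e-01 -5.69574067e-04]
 [-3.09803085e-01  4.11565456e-01 -8.57109050e-01]
 [ 5.16349929e-01 -6.84119141e-01 -5.15134693e-01]] [0.42515205 0.28572995 0.84403232]
top 385.08894206618083 [[-0.00345348 -0.99783707 -0.06564492]
 [-0.98630377  0.01422401 -0.16432453]
 [ 0.16490284  0.06417834 -0.98421959]] [-0.03658893  0.56522501  1.02544059]
```

View pics/scene0.png

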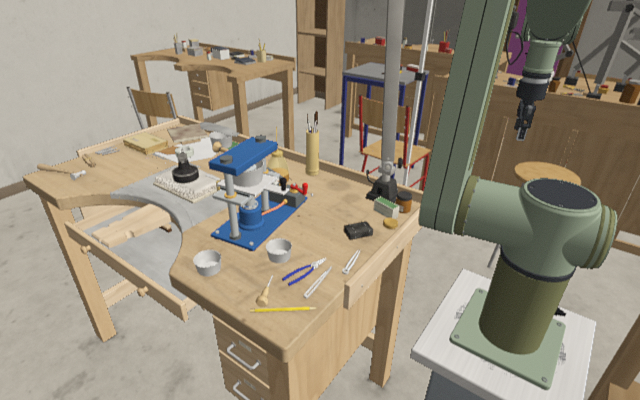

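View pics/top0.png

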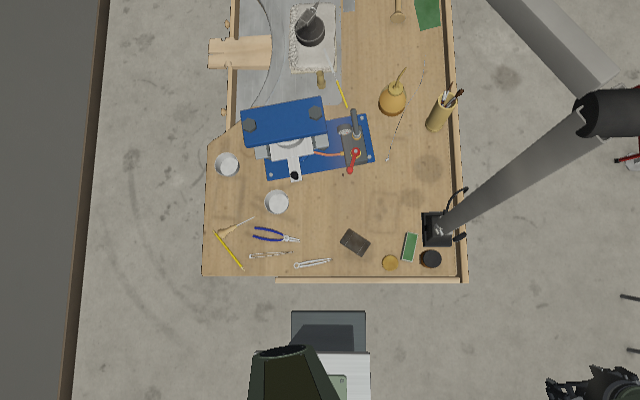

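The scene view shows the press at about (250,190). In the top view, the tray knob is at about (294,176), the red lever at about (350,170) and the pliers at about (275,236).

```bash
cat > h.py <<'E'
import numpy as np,cv2
def pt(c,u,v,z=None):
    R,t=c["R"],c["t"]; K=lambda d:np.array([(u-c["cx"])/c["fx"]*d,(v-c["cy"])/c["fy"]*d,d])
    if z is None: return R.T@(K(float(c["range_z"][v,u]))-t)
    o=-R.T@t; r=R.T@K(1.); return o+r*(z-o[2])/r[2]
def cloud(c):
    v,u=np.mgrid[0:400,0:640]; d=c["range_z"].astype(float)
    P=np.stack([(u-c["cx"])/c["fx"]*d,(v-c["cy"])/c["fy"]*d,d],-1)-c["t"]
    P=P@c["R"]; P[d==0]=np.nan; return P
E
python3 - <<'E'
from h import *
c=dict(np.load("top0.npz"));P=cloud(c);im=c["image"].astype(int)
cv2.imwrite("pics/topc.png",cv2.resize(c["image"][80:280,200:400,::-1],(800,800),interpolation=cv2.INTER_CUBIC)[:600])
b=(im[...,2]>90)&(im[...,0]<70)&(im[...,2]>im[...,0]+50)
z=P[...,2]
for n,lo,hi in(("bolster",.235,.27),("base",.003,.04)):
    m=b&(z>lo)&(z<hi); m[:80]=0;m[200:]=0
    q=P[m]; r=cv2.minAreaRect(q[:,:2].astype(np.float32));print(n,m.sum(),np.median(q[:,2]),r)
red=(im[...,0]>130)&(im[...,1]<70)&(im[...,2]<80);red[:100]=0;red[200:]=0;red[:,400:]=0
v,u=np.nonzero(red)
for a in zip(u,v): print(a,np.round(P[a[1],a[0]],3),end=";")
E
```

```text
bolster 2760 0.2522443210583596 ((0.7218979001045227, 0.042443789541721344), (0.08804032951593399, 0.19441747665405273), 9.278511047363281)
base 1417 0.01624221190626926 ((0.7318850159645081, -0.016121983528137207), (0.14734511077404022, 0.3179416060447693), 9.620528221130371)
(np.int64(353), np.int64(148)) [ 0.704 -0.123  0.081];(np.int64(354), np.int64(148)) [ 0.705 -0.125  0.078];(np.int64(355), np.int64(148)) [ 0.705 -0.128  0.077];(np.int64(356), np.int64(148)) [ 0.705 -0.131  0.079];(np.int64(357), np.int64(148)) [ 0.705 -0.134  0.079];(np.int64(352), np.int64(149)) [ 0.702 -0.12   0.078];(np.int64(353), np.int64(149)) [ 0.701 -0.123  0.081];(np.int64(358), np.int64(149)) [ 0.701 -0.136  0.081];(np.int64(352), np.int64(150)) [ 0.698 -0.12   0.082];(np.int64(353), np.int64(150)) [ 0.699 -0.123  0.079];(np.int64(358), np.int64(150)) [ 0.698 -0.136  0.084];(np.int64(359), np.int64(150)) [ 0.698 -0.139  0.08 ];(np.int64(352), np.int64(151)) [ 0.696 -0.12   0.081];(np.int64(353), np.int64(151)) [ 0.695 -0.122  0.082];(np.int64(358), np.int64(151)) [ 0.695 -0.136  0.082];(np.int64(35
[... 3176 characters left out ...]
p.int64(347), np.int64(168)) [ 0.64  -0.106  0.113];(np.int64(352), np.int64(168)) [ 0.639 -0.119  0.116];(np.int64(347), np.int64(169)) [ 0.638 -0.106  0.109];(np.int64(352), np.int64(169)) [ 0.637 -0.119  0.113];(np.int64(347), np.int64(170)) [ 0.635 -0.106  0.113];(np.int64(352), np.int64(170)) [ 0.635 -0.119  0.112];(np.int64(347), np.int64(171)) [ 0.633 -0.105  0.111];(np.int64(352), np.int64(171)) [ 0.634 -0.119  0.103];(np.int64(348), np.int64(172)) [ 0.632 -0.108  0.104];(np.int64(351), np.int64(172)) [ 0.631 -0.116  0.106];(np.int64(348), np.int64(173)) [ 0.633 -0.108  0.085];(np.int64(349), np.int64(173)) [ 0.633 -0.111  0.088];(np.int64(350), np.int64(173)) [ 0.633 -0.113  0.087];
```

View pics/topc.png

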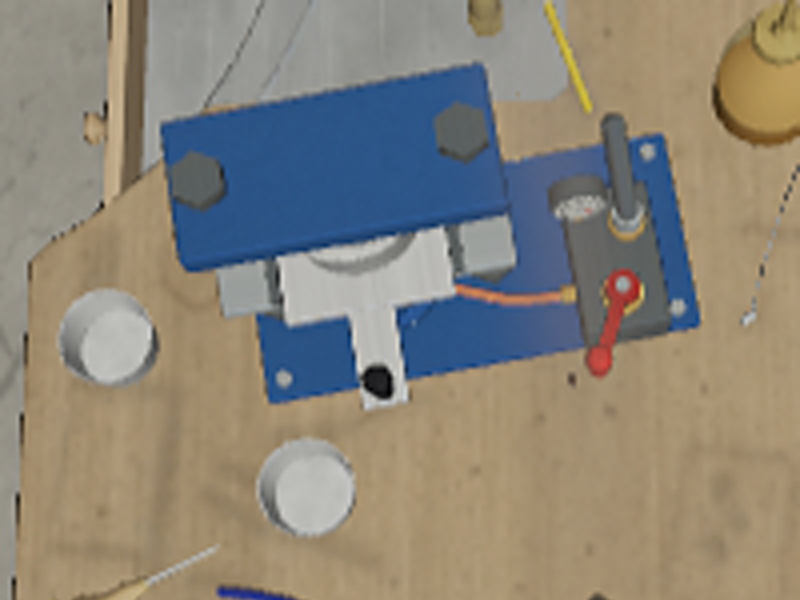

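Press yaw comes out at about 0.168 rad. The knob is near (0.638,-0.1125) at z 0.113, and the axis is near (0.6955,-0.1295), so the radius is 60 mm as specified. Next I check the approach corridor for obstacles and locate the tray knob.

```bash
python3 - <<'E'
from h import *
H={}
for n in("top","scene"):
    c=dict(np.load(n+"0.npz"));P=cloud(c).reshape(-1,3);P=P[~np.isnan(P[:,0])]
    m=(P[:,2]>.06)&(P[:,2]<.9)&(P[:,0]>.1)&(P[:,0]<.7)&(P[:,1]>-.65)&(P[:,1]<.0)
    for p in P[m]:
        k=tuple(np.floor(p[:2]/.05).astype(int));H.setdefault(k,[]).append(p[2])
    if n=="top":
        for u,v in((294,174),(294,175),(293,177),(296,170),(287,150),(277,203)):print(u,v,np.round(pt(c,u,v),3))
        Q=cloud(c);m=(Q[...,2]>.19)&(Q[...,2]<.215)&(Q[...,0]<.63)&(Q[...,0]>.5)&(np.abs(Q[...,1])<.1);print("tk",m.sum(),Q[m].mean(0) if m.any() else 0)
for k in sorted(H): print([round(x*.05,2) for x in k],round(min(H[k]),2),round(max(H[k]),2),len(H[k]),end=" | ")
E
```

```text
294 174 [0.607 0.023 0.194]
294 175 [0.604 0.022 0.197]
293 177 [0.599 0.025 0.196]
296 170 [0.625 0.023 0.161]
287 150 [0.678 0.046 0.162]
277 203 [ 0.568  0.101 -0.003]
tk 50 [0.60633602 0.02324797 0.19587663]
[np.float64(0.1), np.float64(-0.6)] 0.33 0.51 16 | [np.float64(0.1), np.float64(-0.55)] 0.24 0.52 764 | [np.float64(0.1), np.float64(-0.5)] 0.25 0.52 255 | [np.float64(0.1), np.float64(-0.45)] 0.52 0.55 25 | [np.float64(0.1), np.float64(-0.4)] 0.53 0.55 127 | [np.float64(0.1), np.float64(-0.35)] 0.54 0.57 253 | [np.float64(0.1), np.float64(-0.3)] 0.57 0.6 310 | [np.float64(0.1), np.float64(-0.25)] 0.59 0.62 385 | [np.float64(0.1), np.float64(-0.2)] 0.62 0.63 60 | [np.float64(0.1), np.float64(-0.05)] 0.33 0.34 8 | [np.float64(0.15), np.float64(-0.65)] 0.26 0.35 250 | [np.float64(0.15), np.float64(-0.6)] 0.24 0.48 266 | [np.float64(0.15), np.float64(-0.55)] 0.24 0.52 2511 | [np.float64(0.15), np.float64(-0.5)] 0.24 0.53 358 | [np.float64(0.15), np.float64(-0.45)] 0.52 0.54 16 | [np.float64(0.15), np.float64(-0.4)] 0.53 0.58 165 | [np.float64(0.15), np.float64(-0.35)] 0.55 0.57 
[... 884 characters left out ...]
 0.75 4680 | [np.float64(0.5), np.float64(-0.4)] 0.07 0.77 910 | [np.float64(0.5), np.float64(-0.35)] 0.06 0.78 6183 | [np.float64(0.55), np.float64(-0.4)] 0.74 0.75 52 | [np.float64(0.55), np.float64(-0.35)] 0.74 0.78 2593 | [np.float64(0.55), np.float64(-0.3)] 0.74 0.78 830 | [np.float64(0.6), np.float64(-0.35)] 0.77 0.78 146 | [np.float64(0.6), np.float64(-0.3)] 0.74 0.78 1881 | [np.float64(0.6), np.float64(-0.15)] 0.07 0.12 110 | [np.float64(0.65), np.float64(-0.3)] 0.74 0.74 5 | [np.float64(0.65), np.float64(-0.2)] 0.06 0.06 21 | [np.float64(0.65), np.float64(-0.15)] 0.06 0.09 249 | [np.float64(0.65), np.float64(-0.1)] 0.14 0.26 60 | [np.float64(0.65), np.float64(-0.05)] 0.14 0.26 510 |
```

Call:
arm_command --steps '[0.47, -0.86, 0, 0, 0, 0, 0.47, -0.86, 0, 0, 0, 0, 0.47, -0.86, 0, 0, 0, 0, 0.47, -0.86, 0, 0, 0, 0, 0.47, -0.86, 0, 0, 0, 0]' --jaw 1

```text
time_s: 0.52
eef_pos: [0.2041, -0.3578, 0.2305]
tool_rot: [[0.959, 0.282, -0.0], [0.282, -0.959, 0.002], [0.0, -0.002, -1.0]]
contact_force: [1.4, 0.1, -0.1]
gripper_width: 0.0857
grasp_force: 0.0
```

Call:
arm_command --steps '[0.75, -0.56, 0, 0, 0, 0, 0.75, -0.56, 0, 0, 0, 0, 0.75, -0.56, 0, 0, 0, 0, 0.75, -0.56, 0, 0, 0, 0, 0.75, -0.56, 0, 0, 0, 0, 0.75, -0.56, 0, 0, 0, 0, 0.75, -0.56, 0, 0, 0, 0, 0.75, -0.56, 0, 0, 0, 0]'

```text
time_s: 1.18
eef_pos: [0.3841, -0.1183, 0.2311]
tool_rot: [[0.959, 0.283, 0.0], [0.283, -0.959, -0.0], [0.0, 0.0, -1.0]]
contact_force: [1.1, -0.2, 0.2]
gripper_width: 0.0856
grasp_force: 0.0
```

Call:
arm_command --steps '[0.874, 0.236, 0.25, 0, 0, 0, 0.874, 0.236, 0.25, 0, 0, 0, 0.874, 0.236, 0.25, 0, 0, 0, 0.874, 0.236, 0.25, 0, 0, 0, 0.874, 0.236, 0.25, 0, 0, 0, 0.874, 0.236, 0.25, 0, 0, 0, 0.874, 0.236, 0.25, 0, 0, 0, 0, 0, 0, 0, 0, 0]'

```text
time_s: 1.85
eef_pos: [0.6399, -0.1134, 0.1547]
tool_rot: [[0.959, 0.284, -0.005], [0.284, -0.959, 0.003], [-0.004, -0.004, -1.0]]
contact_force: [-0.7, 0.1, -1.5]
gripper_width: 0.0854
grasp_force: 0.0
```

```bash
python3 - <<'E'
from workcell import *
import cv2,numpy as np
from h import *
c=capture("wrist");np.savez("w0.npz",**c);cv2.imwrite("pics/w0.png",c["image"][:,:,::-1])
v,u=np.mgrid[0:400,0:640];x=(u-c["cx"])/c["fx"];y=(v-c["cy"])/c["fy"];r=np.hypot(x,y)+1e-9
d=c["range_z"].astype(float);k=np.tan(np.minimum(r,1.5))/r
P=(np.stack([x*k*d,y*k*d,d],-1)-c["t"])@c["R"]
im=c["image"].astype(int);red=(im[...,0]>110)&(im[...,1]<70)&(im[...,2]<80)&(d>0)
Q=P[red];t=Q[(Q[:,2]>.105)&(Q[:,2]<.12)];l=Q[(Q[:,2]>.07)&(Q[:,2]<.09)]
print(red.sum(),len(t),t.mean(0),t.min(0),t.max(0),l.min(0),l.max(0));print(get_state()["eef_pos"])
E
```

```text
1812 443 [ 0.63707077 -0.11218771  0.11212454] [ 0.62842251 -0.12045327  0.10877678] [ 0.64432414 -0.10396085  0.11475279] [ 0.6403258  -0.14092584  0.07595755] [ 0.70498552 -0.10955948  0.08195309]
[ 0.63735667 -0.11349686  0.1562824 ]
```

View pics/w0.png

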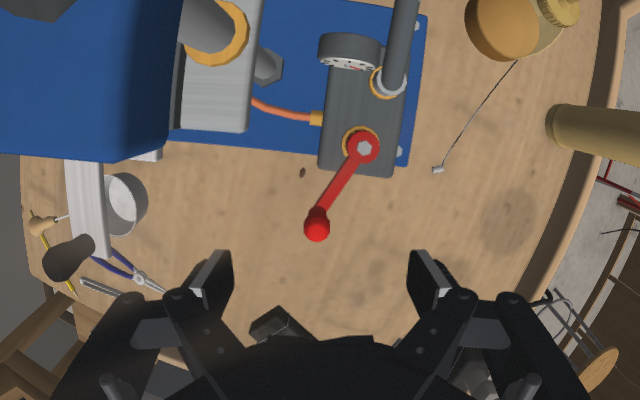

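Call:
arm_command --steps '[0, -0.03, 0.42, 0, 0, 0, 0, 0, 0.42, 0, 0, 0, 0, 0, 0.42, 0, 0, 0, 0, 0, 0.42, 0, 0, 0, 0, 0, 0, 0, 0, 0, 0, 0, 0, 0, 0, 0]'

```text
time_s: 2.4
eef_pos: [0.6349, -0.113, 0.0937]
tool_rot: [[0.959, 0.283, -0.003], [0.283, -0.959, 0.001], [-0.002, -0.001, -1.0]]
contact_force: [-0.1, -0.0, -0.3]
gripper_width: 0.0853
grasp_force: 0.0
```

```bash
cat >> h.py <<'E'
def avg(n=8):
    from workcell import capture,get_state
    F=[];C=None
    for i in range(n):
        C=capture("top");s=get_state();F.append(s["contact_force"])
    F=np.array(F);s=get_state()
    print("t %.2f F"%s["time_s"],F.mean(0).round(2),"sd",F.std(0).round(2),"eef",np.round(s["eef_pos"],4),"w",round(float(s["gripper_width"]),4),"g",round(float(s["grasp_force"]),1))
    d=np.array(s["eef_pos"])[:2]-[.6955,-.1295]; print("angle past -x: %.3f r %.4f"%((np.arctan2(d[1],d[0])%(2*np.pi))-np.pi-.168,np.hypot(*d)))
    return F.mean(0),C
E
python3 - <<'E'
from h import *
avg()
E
```

```text
t 2.80 F [ 0.15 -0.21  0.42] sd [0.55 0.49 0.49] eef [ 0.6372 -0.1133  0.0951] w 0.0851 g 0.0
angle past -x: -0.439 r 0.0605
```

Call:
arm_command --steps '[0, 0, 0, 0, 0, 0, 0, 0, 0, 0, 0, 0, 0, 0, 0, 0, 0, 0, 0, 0, 0, 0, 0, 0, 0, 0, 0, 0, 0, 0, 0, 0, 0, 0, 0, 0]' --jaw -1 --force 40

```text
time_s: 3.3
eef_pos: [0.6365, -0.1131, 0.094]
tool_rot: [[0.959, 0.283, -0.001], [0.283, -0.959, 0.0], [-0.001, -0.0, -1.0]]
contact_force: [-0.8, 1.0, 1.3]
gripper_width: 0.0156
grasp_force: 39.0
```

```bash
python3 - <<'E'
from h import *
F,c=avg()
Q=cloud(c);m=(Q[...,2]>.11)&(Q[...,2]<.215)&(Q[...,0]<.645)&(Q[...,0]>.59)&(abs(Q[...,1]-.023)<.012)
print(m.sum(),np.percentile(Q[m][:,2],[5,25,50,75,95,99]).round(4)); P=Q
for u,v in((293,174),(294,175),(295,174),(296,170),(297,168)): print(Q[v,u].round(4))
E
```

```text
t 3.70 F [-0.72  0.09  0.94] sd [0.58 0.4  0.41] eef [ 0.6366 -0.1131  0.0941] w 0.0154 g 39.0
angle past -x: -0.439 r 0.0611
45 [0.1594 0.1612 0.1624 0.1938 0.1986 0.1991]
[ 0.5325 -0.021   0.5029]
[ 0.5305 -0.0228  0.5043]
[ 0.5321 -0.0244  0.5042]
[ 0.5395 -0.0255  0.5009]
[ 0.5431 -0.0269  0.4996]
```

Call:
arm_command --steps '[0, 0, 0, 0, 0, 0, 0, 0, 0, 0, 0, 0, 0, 0, 0.1, 0, 0, 0, 0, 0, 0.1, 0, 0, 0, 0, 0, 0, 0, 0, 0]' --jaw -0.3

```text
time_s: 4.12
eef_pos: [0.6359, -0.113, 0.0847]
tool_rot: [[0.959, 0.283, -0.002], [0.283, -0.959, 0.001], [-0.002, -0.001, -1.0]]
contact_force: [-0.9, 0.1, -0.4]
gripper_width: 0.0299
grasp_force: 0.0
```

Call:
arm_command --steps '[0, 0, 0, 0, 0, 0, 0, 0, 0, 0, 0, 0, 0, 0, 0, 0, 0, 0, 0, 0, 0, 0, 0, 0]' --jaw -1 --force 40

```text
time_s: 4.45
eef_pos: [0.6364, -0.1131, 0.0857]
tool_rot: [[0.959, 0.283, -0.001], [0.283, -0.959, 0.0], [-0.001, -0.0, -1.0]]
contact_force: [0.2, 0.5, -2.6]
gripper_width: 0.0166
grasp_force: 39.0
```

```bash
cat >> h.py <<'E'
def tongue(c):
    Q=cloud(c);m=(Q[...,2]>.095)&(Q[...,2]<.175)&(Q[...,0]<.645)&(Q[...,0]>.59)&(abs(Q[...,1]-.023)<.012)
    z=Q[m][:,2]; return int(m.sum()),(round(float(np.median(z)),4) if len(z) else None)
E
python3 - <<'E'
from h import *
F,c=avg(6);print(tongue(c))
E
```

```text
t 4.75 F [ 0.29 -0.09 -2.52] sd [0.42 0.43 0.53] eef [ 0.6365 -0.1131  0.0858] w 0.0164 g 39.0
angle past -x: -0.439 r 0.0612
(37, 0.1615)
```

Call:
arm_command --steps '[-0.038, 0.065, 0, 0, 0, 0, -0.035, 0.066, 0, 0, 0, 0, -0.032, 0.068, 0, 0, 0, 0, -0.028, 0.07, 0, 0, 0, 0, 0, 0, 0, 0, 0, 0]'

```text
time_s: 5.17
eef_pos: [0.6345, -0.1259, 0.0859]
tool_rot: [[0.959, 0.282, -0.0], [0.282, -0.959, -0.0], [-0.0, 0.0, -1.0]]
contact_force: [-0.2, -1.1, -3.5]
gripper_width: 0.016
grasp_force: 39.0
```

```bash
python3 - <<'E'
from h import *
F,c=avg(6);print(tongue(c))
E
```

```text
t 5.47 F [ 0.33 -0.76 -3.72] sd [0.59 0.52 0.33] eef [ 0.6346 -0.125   0.086 ] w 0.016 g 39.0
angle past -x: -0.242 r 0.0610
(100, 0.1614)
```

Call:
arm_command --steps '[-0.024, 0.071, 0, 0, 0, 0, -0.021, 0.072, 0, 0, 0, 0]'

```text
time_s: 5.63
eef_pos: [0.6345, -0.1307, 0.086]
tool_rot: [[0.959, 0.283, -0.0], [0.283, -0.959, 0.0], [-0.0, -0.0, -1.0]]
contact_force: [0.1, 0.6, -3.2]
gripper_width: 0.0162
grasp_force: 39.0
```

Call:
arm_command --steps '[-0.017, 0.073, 0, 0, 0, 0]'

```text
time_s: 5.72
eef_pos: [0.6344, -0.1327, 0.0858]
tool_rot: [[0.959, 0.283, -0.001], [0.283, -0.959, 0.003], [0.0, -0.003, -1.0]]
contact_force: [1.1, 5.7, -3.0]
gripper_width: 0.0159
grasp_force: 39.2
```

```bash
python3 - <<'E'
from h import *
F,c=avg(6);print(tongue(c))
E
```

```text
t 6.02 F [ 0.35  4.38 -3.17] sd [0.46 0.4  0.63] eef [ 0.6346 -0.1334  0.0859] w 0.0163 g 39.1
angle past -x: -0.105 r 0.0610
(116, 0.1617)
```

Call:
arm_command --steps '[-0.014, 0.074, 0, 0, 0, 0, -0.01, 0.074, 0, 0, 0, 0, -0.006, 0.075, 0, 0, 0, 0, -0.003, 0.075, 0, 0, 0, 0]'

```text
time_s: 6.35
eef_pos: [0.6365, -0.1449, 0.0858]
tool_rot: [[0.959, 0.283, -0.001], [0.283, -0.959, 0.002], [-0.001, -0.002, -1.0]]
contact_force: [-0.3, 5.4, -2.9]
gripper_width: 0.0162
grasp_force: 39.2
```

```bash
python3 - <<'E'
from h import *
F,c=avg(4);print(tongue(c))
E
```

```text
t 6.55 F [ 0.73  3.78 -3.59] sd [0.47 0.26 0.25] eef [ 0.6368 -0.1457  0.086 ] w 0.016 g 39.1
angle past -x: 0.101 r 0.0609
(116, 0.1606)
```

Call:
arm_command --steps '[0.001, 0.075, 0, 0, 0, 0, 0.005, 0.075, 0, 0, 0, 0, 0, 0, 0, 0, 0, 0]'

```text
time_s: 6.8
eef_pos: [0.6387, -0.1514, 0.0859]
tool_rot: [[0.959, 0.283, -0.0], [0.283, -0.959, 0.0], [-0.0, -0.0, -1.0]]
contact_force: [-0.7, 4.4, -4.6]
gripper_width: 0.0163
grasp_force: 39.2
```

```bash
cat > w.py <<'E'
from h import *
from workcell import *
import sys
for i in range(int(sys.argv[1])):
    c=capture("top");print("%.2f"%get_state()["time_s"],tongue(c),end="; ")
print(get_state()["contact_force"])
E
python3 w.py 6
```

```text
6.85 (117, 0.1603); 6.90 (118, 0.1598); 6.95 (116, 0.1592); 7.00 (117, 0.1596); 7.05 (117, 0.1597); 7.10 (116, 0.1594); [ 1.03862038  4.86883628 -5.01665542]
```

Call:
arm_command --steps '[0.009, 0.074, 0, 0, 0, 0]'

```text
time_s: 7.18
eef_pos: [0.6394, -0.1532, 0.0858]
tool_rot: [[0.959, 0.283, -0.001], [0.283, -0.959, 0.002], [-0.001, -0.002, -1.0]]
contact_force: [-0.4, 5.4, -3.4]
gripper_width: 0.0162
grasp_force: 39.2
```

```bash
python3 w.py 10
```

```text
7.23 (118, 0.1588); 7.28 (118, 0.1586); 7.33 (120, 0.1583); 7.38 (118, 0.1581); 7.43 (118, 0.1578); 7.48 (116, 0.1574); 7.53 (117, 0.1574); 7.58 (116, 0.1573); 7.63 (116, 0.1567); 7.68 (113, 0.1564); [ 1.43826736  4.69829641 -4.02276491]
```

Call:
arm_command --steps '[0.012, 0.074, 0, 0, 0, 0, 0.01, 0.044, 0, 0, 0, 0]'

```text
time_s: 7.85
eef_pos: [0.6419, -0.1581, 0.0859]
tool_rot: [[0.959, 0.283, -0.001], [0.283, -0.959, 0.001], [-0.0, -0.001, -1.0]]
contact_force: [-0.8, 6.2, -4.2]
gripper_width: 0.0165
grasp_force: 39.2
```

```bash
python3 w.py 8
```

```text
7.90 (112, 0.1549); 7.95 (115, 0.1547); 8.00 (117, 0.1534); 8.05 (118, 0.1532); 8.10 (118, 0.1523); 8.15 (120, 0.1519); 8.20 (123, 0.1513); 8.25 (125, 0.1509); [ 1.47772329  3.80206205 -4.66997045]
```

Call:
arm_command --steps '[0, 0, 0, 0, 0, 0, 0, 0, 0, 0, 0, 0, 0, 0, 0, 0, 0, 0, 0, 0, 0, 0, 0, 0, 0, 0, 0, 0, 0, 0, 0, 0, 0, 0, 0, 0, 0, 0, 0, 0, 0, 0, 0, 0, 0, 0, 0, 0, 0, 0, 0, 0, 0, 0, 0, 0, 0, 0, 0, 0]'

```text
time_s: 9.08
eef_pos: [0.6421, -0.1585, 0.0861]
tool_rot: [[0.959, 0.283, 0.0], [0.283, -0.959, 0.0], [0.0, -0.0, -1.0]]
contact_force: [0.9, 5.3, -5.9]
gripper_width: 0.0165
grasp_force: 39.1
```

```bash
python3 w.py 2
```

```text
9.13 (134, 0.1411); 9.18 (138, 0.1408); [ 1.44194556  5.55356959 -5.8127406 ]
```

Call:
arm_command --steps '[0, 0, 0, 0, 0, 0, 0, 0, 0, 0, 0, 0, 0, 0, 0, 0, 0, 0, 0, 0, 0, 0, 0, 0, 0, 0, 0, 0, 0, 0, 0, 0, 0, 0, 0, 0, 0, 0, 0, 0, 0, 0, 0, 0, 0, 0, 0, 0, 0, 0, 0, 0, 0, 0, 0, 0, 0, 0, 0, 0]'

```text
time_s: 10.02
eef_pos: [0.6422, -0.1585, 0.0861]
tool_rot: [[0.959, 0.283, 0.0], [0.283, -0.959, 0.0], [0.0, -0.0, -1.0]]
contact_force: [1.3, 4.1, -5.8]
gripper_width: 0.016
grasp_force: 39.1
```

Call:
arm_command --steps '[0, 0, 0, 0, 0, 0, 0, 0, 0, 0, 0, 0, 0, 0, 0, 0, 0, 0, 0, 0, 0, 0, 0, 0, 0, 0, 0, 0, 0, 0, 0, 0, 0, 0, 0, 0, 0, 0, 0, 0, 0, 0, 0, 0, 0, 0, 0, 0, 0, 0, 0, 0, 0, 0, 0, 0, 0, 0, 0, 0]'

```text
time_s: 10.85
eef_pos: [0.6421, -0.1585, 0.0861]
tool_rot: [[0.959, 0.283, -0.0], [0.283, -0.959, 0.0], [-0.0, -0.0, -1.0]]
contact_force: [0.4, 5.2, -5.0]
gripper_width: 0.0161
grasp_force: 39.1
```

```bash
python3 w.py 2
```

```text
10.90 (159, 0.1211); 10.95 (159, 0.1206); [ 1.03737284  4.52684654 -5.90809   ]
```

Call:
arm_command --steps '[0, 0, 0, 0, 0, 0, 0, 0, 0, 0, 0, 0, 0, 0, 0, 0, 0, 0, 0, 0, 0, 0, 0, 0, 0, 0, 0, 0, 0, 0, 0, 0, 0, 0, 0, 0, 0, 0, 0, 0, 0, 0, 0, 0, 0, 0, 0, 0, 0, 0, 0, 0, 0, 0, 0, 0, 0, 0, 0, 0]'

```text
time_s: 11.78
eef_pos: [0.6422, -0.1586, 0.0861]
tool_rot: [[0.959, 0.283, 0.0], [0.283, -0.959, -0.0], [0.0, 0.0, -1.0]]
contact_force: [1.7, 5.4, -6.1]
gripper_width: 0.0163
grasp_force: 39.1
```

Call:
arm_command --steps '[0, 0, 0, 0, 0, 0, 0, 0, 0, 0, 0, 0, 0, 0, 0, 0, 0, 0, 0, 0, 0, 0, 0, 0, 0, 0, 0, 0, 0, 0, 0, 0, 0, 0, 0, 0, 0, 0, 0, 0, 0, 0, 0, 0, 0, 0, 0, 0, 0, 0, 0, 0, 0, 0, 0, 0, 0, 0, 0, 0]'

```text
time_s: 12.62
eef_pos: [0.6421, -0.1585, 0.0861]
tool_rot: [[0.959, 0.283, -0.0], [0.283, -0.959, 0.0], [-0.0, -0.0, -1.0]]
contact_force: [2.3, 4.6, -6.1]
gripper_width: 0.0162
grasp_force: 39.1
```

```bash
python3 - <<'E'
from h import *
F,c=avg(6);print(tongue(c))
E
python3 w.py 3
```

```text
t 12.92 F [ 1.6   4.45 -6.35] sd [0.48 0.78 0.33] eef [ 0.6422 -0.1585  0.0861] w 0.0163 g 39.1
angle past -x: 0.330 r 0.0607
(156, 0.1106)
12.97 (154, 0.1103); 13.02 (159, 0.1105); 13.07 (156, 0.1104); [ 0.91811616  4.5511894  -5.61192758]
```

The platen has settled fully down: the tongue has held at z 0.1105 since about 12.6 s, a drop of 51 mm. Now I'll shut the valve, first taking up the play.

Call:
arm_command --steps '[-0.01, -0.044, 0, 0, 0, 0, -0.012, -0.074, 0, 0, 0, 0, -0.009, -0.075, 0, 0, 0, 0, -0.005, -0.075, 0, 0, 0, 0, -0.001, -0.075, 0, 0, 0, 0, 0.003, -0.075, 0, 0, 0, 0, 0.006, -0.075, 0, 0, 0, 0, 0.01, -0.074, 0, 0, 0, 0]'

```text
time_s: 13.73
eef_pos: [0.635, -0.137, 0.0863]
tool_rot: [[0.959, 0.283, 0.0], [0.283, -0.959, -0.001], [0.0, 0.001, -1.0]]
contact_force: [3.4, -0.4, -7.1]
gripper_width: 0.0165
grasp_force: 39.2
```

```bash
python3 - <<'E'
from h import *
avg(8)
E
```

```text
t 14.13 F [ 2.99  0.63 -6.35] sd [0.42 0.53 0.62] eef [ 0.635  -0.1371  0.0862] w 0.0162 g 39.2
angle past -x: -0.043 r 0.0610
```

Call:
arm_command --steps '[0.014, -0.074, 0, 0, 0, 0, 0.017, -0.073, 0, 0, 0, 0, 0.021, -0.072, 0, 0, 0, 0, 0.024, -0.071, 0, 0, 0, 0]'

```text
time_s: 14.47
eef_pos: [0.6346, -0.1258, 0.0862]
tool_rot: [[0.959, 0.283, 0.0], [0.283, -0.959, -0.002], [-0.0, 0.002, -1.0]]
contact_force: [1.7, -3.8, -6.3]
gripper_width: 0.0164
grasp_force: 39.3
```

```bash
python3 - <<'E'
from h import *
avg(8)
E
```

```text
t 14.87 F [ 2.11 -1.85 -5.57] sd [0.32 0.39 0.59] eef [ 0.6346 -0.1249  0.0861] w 0.0159 g 39.3
angle past -x: -0.243 r 0.0610
```

Call:
arm_command --steps '[0.028, -0.07, 0, 0, 0, 0, 0.032, -0.068, 0, 0, 0, 0, 0.035, -0.066, 0, 0, 0, 0]'

```text
time_s: 15.12
eef_pos: [0.6359, -0.1162, 0.0861]
tool_rot: [[0.959, 0.283, -0.0], [0.283, -0.959, -0.001], [-0.0, 0.0, -1.0]]
contact_force: [1.0, -3.8, -6.3]
gripper_width: 0.0162
grasp_force: 39.4
```

```bash
cat > f.py <<'E'
from h import *
from workcell import *
import sys
F,c=avg(int(sys.argv[1]));e=np.array(get_state()["eef_pos"])[:2]-[.6955,-.1295];e/=np.hypot(*e)
tang=np.array([e[1],-e[0]])  # clockwise
print("resist T %.2f radial %.2f"%(-(F[:2]@tang),F[:2]@e),tongue(c))
E
python3 f.py 6
```

```text
t 15.42 F [ 1.44 -1.81 -4.98] sd [0.31 0.68 0.65] eef [ 0.636  -0.1155  0.0861] w 0.0165 g 39.4
angle past -x: -0.399 r 0.0612
resist T 1.43 radial -1.81 (11, 0.1106)
```

Call:
arm_command --steps '[0.038, -0.065, 0, 0, 0, 0, 0.02, -0.031, 0, 0, 0, 0]'

```text
time_s: 15.58
eef_pos: [0.637, -0.1119, 0.0861]
tool_rot: [[0.959, 0.283, -0.0], [0.283, -0.959, -0.001], [-0.001, 0.0, -1.0]]
contact_force: [0.8, -3.4, -5.0]
gripper_width: 0.0161
grasp_force: 39.4
```

```bash
python3 f.py 6
```

```text
t 15.88 F [ 0.13 -2.84 -4.7 ] sd [0.37 0.87 0.22] eef [ 0.637  -0.1116  0.0861] w 0.0163 g 39.4
angle past -x: -0.465 r 0.0612
resist T 2.68 radial -0.95 (0, None)
```

Call:
arm_command --steps '[0.014, -0.021, 0, 0, 0, 0, 0.014, -0.021, 0, 0, 0, 0]'

```text
time_s: 16.05
eef_pos: [0.6375, -0.1101, 0.0861]
tool_rot: [[0.959, 0.283, -0.0], [0.283, -0.959, -0.0], [-0.001, 0.0, -1.0]]
contact_force: [0.4, -3.8, -3.3]
gripper_width: 0.0163
grasp_force: 39.4
```

```bash
python3 f.py 6
```

```text
t 16.35 F [-0.12 -3.27 -4.16] sd [0.46 0.17 0.37] eef [ 0.6376 -0.1098  0.086 ] w 0.0163 g 39.4
angle past -x: -0.496 r 0.0611
resist T 3.14 radial -0.94 (0, None)
```

Call:
arm_command --steps '[0.014, -0.021, 0, 0, 0, 0, 0.014, -0.021, 0, 0, 0, 0]'

```text
time_s: 16.52
eef_pos: [0.6383, -0.108, 0.0861]
tool_rot: [[0.959, 0.283, -0.0], [0.283, -0.959, -0.0], [-0.0, 0.0, -1.0]]
contact_force: [0.5, -3.2, -3.8]
gripper_width: 0.0163
grasp_force: 39.4
```

```bash
python3 f.py 6
```

```text
t 16.82 F [ 0.14 -3.13 -4.34] sd [0.37 0.38 0.46] eef [ 0.6384 -0.1077  0.0861] w 0.0158 g 39.4
angle past -x: -0.532 r 0.0611
resist T 2.87 radial -1.25 (0, None)
```

Call:
arm_command --steps '[0.015, -0.02, 0, 0, 0, 0, 0.015, -0.02, 0, 0, 0, 0]'

```text
time_s: 16.98
eef_pos: [0.639, -0.1061, 0.086]
tool_rot: [[0.959, 0.283, -0.0], [0.283, -0.959, -0.0], [-0.0, 0.0, -1.0]]
contact_force: [-0.8, -4.4, -4.9]
gripper_width: 0.0162
grasp_force: 39.4
```

```bash
python3 f.py 6
```

```text
t 17.28 F [-0.08 -2.94 -4.83] sd [0.54 0.7  0.28] eef [ 0.6391 -0.1059  0.0861] w 0.0166 g 39.4
angle past -x: -0.564 r 0.0611
resist T 2.74 radial -1.07 (0, None)
```

Call:
arm_command --steps '[0.015, -0.02, 0, 0, 0, 0, 0.008, -0.01, 0, 0, 0, 0]'

```text
time_s: 17.45
eef_pos: [0.6396, -0.1047, 0.0861]
tool_rot: [[0.959, 0.283, 0.0], [0.283, -0.959, -0.0], [-0.0, 0.0, -1.0]]
contact_force: [0.4, -3.8, -4.8]
gripper_width: 0.0163
grasp_force: 39.4
```

```bash
python3 f.py 6
```

```text
t 17.75 F [ 0.15 -3.82 -4.95] sd [0.55 0.48 0.31] eef [ 0.6396 -0.1046  0.0861] w 0.0163 g 39.4
angle past -x: -0.587 r 0.0612
resist T 3.43 radial -1.69 (0, None)
```

Call:
arm_command --steps '[0.015, -0.02, 0, 0, 0, 0]'

```text
time_s: 17.83
eef_pos: [0.6399, -0.104, 0.0861]
tool_rot: [[0.959, 0.283, -0.0], [0.283, -0.959, -0.001], [-0.0, 0.001, -1.0]]
contact_force: [-1.0, -5.4, -4.4]
gripper_width: 0.0161
grasp_force: 39.4
```

```bash
python3 f.py 6
```

```text
t 18.13 F [ 0.08 -4.5  -5.29] sd [0.42 0.33 0.13] eef [ 0.6399 -0.1038  0.0861] w 0.016 g 39.4
angle past -x: -0.601 r 0.0612
resist T 4.06 radial -1.96 (0, None)
```

Call:
arm_command --steps '[0.016, -0.02, 0, 0, 0, 0, 0, 0, 0, 0, 0, 0]'

```text
time_s: 18.3
eef_pos: [0.6402, -0.1031, 0.086]
tool_rot: [[0.959, 0.283, -0.0], [0.283, -0.959, -0.001], [-0.0, 0.001, -1.0]]
contact_force: [-0.3, -5.1, -5.4]
gripper_width: 0.0161
grasp_force: 39.4
```

```bash
python3 f.py 4
```

```text
t 18.50 F [-0.03 -5.2  -5.99] sd [0.39 0.37 0.51] eef [ 0.6402 -0.1031  0.086 ] w 0.0161 g 39.4
angle past -x: -0.613 r 0.0613
resist T 4.70 radial -2.21 (0, None)
```

Call:
arm_command --steps '[0.016, -0.02, 0, 0, 0, 0, 0, 0, 0, 0, 0, 0]'

```text
time_s: 18.67
eef_pos: [0.6405, -0.1026, 0.0859]
tool_rot: [[0.959, 0.283, -0.001], [0.283, -0.959, -0.001], [-0.001, 0.001, -1.0]]
contact_force: [-1.7, -6.3, -5.9]
gripper_width: 0.0164
grasp_force: 39.4
```

```bash
python3 f.py 6
```

```text
t 18.97 F [-0.18 -6.28 -5.65] sd [0.27 0.64 0.28] eef [ 0.6405 -0.1026  0.086 ] w 0.0164 g 39.4
angle past -x: -0.623 r 0.0613
resist T 5.71 radial -2.60 (0, None)
```

Call:
arm_command --steps '[0.016, -0.02, 0, 0, 0, 0, 0.016, -0.02, 0, 0, 0, 0, 0, 0, 0, 0, 0, 0]'

```text
time_s: 19.22
eef_pos: [0.6409, -0.1015, 0.0858]
tool_rot: [[0.959, 0.283, -0.001], [0.283, -0.959, -0.003], [-0.002, 0.002, -1.0]]
contact_force: [-1.1, -8.2, -6.5]
gripper_width: 0.0163
grasp_force: 39.4
```

```bash
python3 f.py 6
```

```text
t 19.52 F [-1.02 -8.69 -6.11] sd [0.27 0.45 0.27] eef [ 0.6409 -0.1016  0.0858] w 0.016 g 39.4
angle past -x: -0.641 r 0.0613
resist T 8.20 radial -3.06 (0, None)
```

Call:
arm_command --steps '[0.016, -0.019, 0, 0, 0, 0, 0, 0, 0, 0, 0, 0]'

```text
time_s: 19.68
eef_pos: [0.6411, -0.1011, 0.0857]
tool_rot: [[0.959, 0.283, -0.002], [0.283, -0.959, -0.004], [-0.003, 0.003, -1.0]]
contact_force: [-2.2, -9.4, -6.2]
gripper_width: 0.0158
grasp_force: 39.4
```

```bash
python3 f.py 8
```

```text
t 20.08 F [-1.72 -9.47 -6.24] sd [0.54 0.31 0.55] eef [ 0.6411 -0.1011  0.0858] w 0.0163 g 39.4
angle past -x: -0.649 r 0.0613
resist T 9.19 radial -2.86 (0, None)
```

Call:
arm_command --steps '[-0.032, 0.04, 0, 0, 0, 0, -0.032, 0.04, 0, 0, 0, 0, -0.032, 0.04, 0, 0, 0, 0, -0.032, 0.04, 0, 0, 0, 0, 0, 0, 0, 0, 0, 0]'

```text
time_s: 20.5
eef_pos: [0.639, -0.1059, 0.086]
tool_rot: [[0.959, 0.283, 0.001], [0.283, -0.959, 0.001], [0.001, -0.001, -1.0]]
contact_force: [2.0, -0.9, -7.4]
gripper_width: 0.0164
grasp_force: 39.4
```

```bash
python3 f.py 6
```

```text
t 20.80 F [ 2.36 -1.03 -6.54] sd [0.51 0.42 0.32] eef [ 0.6388 -0.1061  0.086 ] w 0.0159 g 39.3
angle past -x: -0.559 r 0.0613
resist T 0.05 radial -2.58 (0, None)
```

Call:
arm_command --steps '[0, 0, 0, 0, 0, 0, 0, 0, 0, 0, 0, 0, 0, 0, 0, 0, 0, 0, 0, 0, 0, 0, 0, 0, 0, 0, -0.7, 0, 0, 0, 0, 0, -0.9, 0, 0, 0, 0, 0, -0.9, 0, 0, 0, 0, 0, -0.4, 0, 0, 0, 0, 0, 0, 0, 0, 0]' --jaw 0.5

```text
time_s: 21.55
eef_pos: [0.6426, -0.1077, 0.2099]
tool_rot: [[0.959, 0.283, 0.012], [0.283, -0.959, -0.004], [0.011, 0.007, -1.0]]
contact_force: [0.3, 1.2, 0.5]
gripper_width: 0.0641
grasp_force: 0.0
```

```bash
python3 f.py 1; python3 - <<'E'
import numpy as np
from workcell import *
s=get_state();R=np.array(s["tool_rot"]);print(R.T@(np.array([.6056,.0227,.150])-s["eef_pos"])/.04)
E
```

```text
t 21.60 F [-0.16 -0.23 -0.51] sd [0. 0. 0.] eef [ 0.6409 -0.1072  0.2065] w 0.064 g 0.0
angle past -x: -0.556 r 0.0590
resist T 0.28 radial 0.06 (0, None)
[ 0.062151   -3.37020031  1.39808945]
```

Call:
arm_command --steps '[0, -0.84, 0, 0, 0, 0, 0, -0.84, 0, 0, 0, 0, 0, -0.84, 0, 0, 0, 0, 0, -0.85, 0, 0, 0, 0, 0, 0, 0, 0, 0, 0, 0, 0, 0, 0, 0, 0]'

```text
time_s: 22.1
eef_pos: [0.5989, 0.0246, 0.2004]
tool_rot: [[0.958, 0.286, -0.003], [0.286, -0.958, 0.0], [-0.003, -0.001, -1.0]]
contact_force: [-0.0, 0.1, 0.1]
gripper_width: 0.0641
grasp_force: 0.0
```

```bash
python3 - <<'E'
from workcell import *
from h import *
c=capture("wrist");cv2.imwrite("pics/w1.png",c["image"][:,:,::-1])
v,u=np.mgrid[0:400,0:640];x=(u-c["cx"])/c["fx"];y=(v-c["cy"])/c["fy"];r=np.hypot(x,y)+1e-9
d=c["range_z"].astype(float);k=np.tan(np.minimum(r,1.5))/r
P=(np.stack([x*k*d,y*k*d,d],-1)-c["t"])@c["R"]
m=(d>0)&(P[...,2]>.14)&(P[...,2]<.152)&(abs(P[...,0]-.6056)<.025)&(abs(P[...,1]-.0227)<.025)
Q=P[m];s=get_state();print(m.sum(),Q.mean(0),Q.min(0),Q.max(0),s["eef_pos"])
t=np.r_[(Q[:,:2].min(0)+Q[:,:2].max(0))/2,.117];print(np.array(s["tool_rot"]).T@(t-s["eef_pos"])/.04)
E
```

```text
531 [0.60551551 0.02374715 0.1436086 ] [0.59618845 0.01449964 0.14007633] [0.61370912 0.03225894 0.14601475] [0.59962972 0.02328728 0.20065564]
[0.13342078 0.03650047 2.09104543]
```

View pics/w1.png

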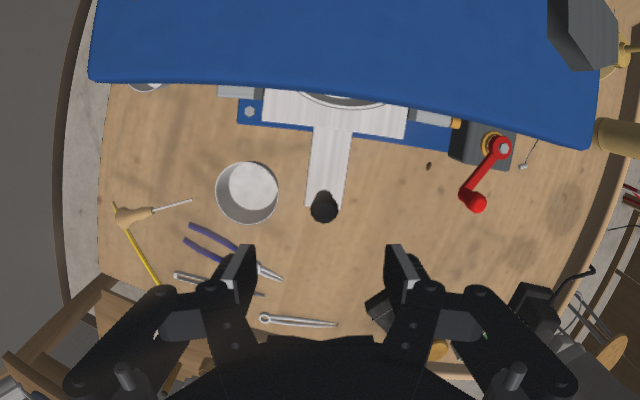

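Call:
arm_command --steps '[0.13, 0.04, 0, 0, 0, 0, 0, 0, 0.5, 0, 0, 0, 0, 0, 0.5, 0, 0, 0, 0, 0, 0.5, 0, 0, 0, 0, 0, 0.5, 0, 0, 0, 0, 0, 0.06, 0, 0, 0, 0, 0, 0, 0, 0, 0, 0, 0, 0, 0, 0, 0]'

```text
time_s: 22.82
eef_pos: [0.607, 0.0217, 0.1202]
tool_rot: [[0.96, 0.282, 0.001], [0.282, -0.96, -0.0], [0.001, 0.0, -1.0]]
contact_force: [0.6, 0.7, 0.6]
gripper_width: 0.0645
grasp_force: 0.0
```

```bash
python3 f.py 2
```

```text
t 22.92 F [-0.2   0.19  0.06] sd [0.41 0.61 0.11] eef [0.6077 0.0221 0.1214] w 0.0642 g 0.0
angle past -x: -1.214 r 0.1752
resist T 0.08 radial 0.26 (4, 0.1083)
```

Call:
arm_command --steps '[-0.05, -0.02, 0.08, 0, 0, 0, 0, 0, 0, 0, 0, 0, 0, 0, 0, 0, 0, 0, 0, 0, 0, 0, 0, 0, 0, 0, 0, 0, 0, 0, 0, 0, 0, 0, 0, 0]' --jaw -1 --force 35

```text
time_s: 23.42
eef_pos: [0.604, 0.0232, 0.1171]
tool_rot: [[0.959, 0.283, 0.0], [0.283, -0.959, 0.0], [0.0, -0.0, -1.0]]
contact_force: [-2.3, 1.5, 3.0]
gripper_width: 0.0178
grasp_force: 34.2
```

```bash
python3 f.py 4; python3 - <<'E'
import numpy as np
from workcell import *
R=np.array(get_state()["tool_rot"]);print(R.T@np.array([-.986,-.167,0]))
E
```

```text
t 23.62 F [-2.16  1.82  4.64] sd [0.57 0.32 0.88] eef [0.604  0.0232 0.117 ] w 0.0177 g 34.3
angle past -x: -1.199 r 0.1781
resist T 0.91 radial 2.67 (2, 0.1075)
[-9.92943497e-01 -1.18946154e-01 -1.55728626e-04]
```

Call:
arm_command --steps '[-0.02, -0.002, 0, 0, 0, 0, -0.04, -0.005, 0, 0, 0, 0, -0.06, -0.007, 0, 0, 0, 0, -0.08, -0.01, 0, 0, 0, 0, -0.08, -0.01, 0, 0, 0, 0, -0.08, -0.01, 0, 0, 0, 0, -0.08, -0.01, 0, 0, 0, 0, -0.08, -0.01, 0, 0, 0, 0, -0.08, -0.01, 0, 0, 0, 0, -0.08, -0.01, 0, 0, 0, 0]'

```text
time_s: 24.45
eef_pos: [0.5769, 0.0187, 0.117]
tool_rot: [[0.959, 0.283, 0.001], [0.283, -0.959, 0.001], [0.001, -0.0, -1.0]]
contact_force: [-0.1, 4.2, 5.2]
gripper_width: 0.0177
grasp_force: 34.4
```

Call:
arm_command --steps '[-0.09, -0.011, 0, 0, 0, 0, -0.09, -0.011, 0, 0, 0, 0, -0.09, -0.011, 0, 0, 0, 0, -0.09, -0.011, 0, 0, 0, 0, -0.09, -0.011, 0, 0, 0, 0, -0.09, -0.011, 0, 0, 0, 0, -0.09, -0.011, 0, 0, 0, 0, -0.09, -0.011, 0, 0, 0, 0, -0.09, -0.011, 0, 0, 0, 0, -0.09, -0.011, 0, 0, 0, 0]'

```text
time_s: 25.28
eef_pos: [0.5411, 0.0128, 0.1169]
tool_rot: [[0.959, 0.283, 0.001], [0.283, -0.959, 0.001], [0.001, -0.0, -1.0]]
contact_force: [1.1, 5.0, 5.6]
gripper_width: 0.0174
grasp_force: 34.4
```

Call:
arm_command --steps '[-0.09, -0.011, 0, 0, 0, 0, -0.09, -0.011, 0, 0, 0, 0, -0.09, -0.011, 0, 0, 0, 0, -0.09, -0.011, 0, 0, 0, 0, -0.09, -0.011, 0, 0, 0, 0, -0.08, -0.01, 0, 0, 0, 0, -0.06, -0.007, 0, 0, 0, 0, -0.04, -0.005, 0, 0, 0, 0, -0.03, -0.003, 0, 0, 0, 0, 0, 0, 0, 0, 0, 0]'

```text
time_s: 26.12
eef_pos: [0.5146, 0.0084, 0.1169]
tool_rot: [[0.959, 0.283, 0.0], [0.283, -0.959, 0.001], [0.001, -0.001, -1.0]]
contact_force: [-0.9, 4.6, 6.3]
gripper_width: 0.0177
grasp_force: 34.4
```

```bash
python3 f.py 4; python3 - <<'E'
import numpy as np
from workcell import *
print(np.linalg.norm(get_state()["eef_pos"][:2]-np.array([.604,.0232])))
E
```

```text
t 26.32 F [-0.27  5.04  6.26] sd [0.56 0.46 0.16] eef [0.5146 0.0084 0.1169] w 0.018 g 34.5
angle past -x: -0.819 r 0.2275
resist T -3.84 radial 3.27 (32, 0.1126)
0.0906259914265063
```

Call:
arm_command --steps '[-0.03, -0.009, 0, 0, 0, 0, -0.03, -0.009, 0, 0, 0, 0, -0.03, -0.009, 0, 0, 0, 0, -0.03, -0.009, 0, 0, 0, 0, -0.03, -0.009, 0, 0, 0, 0, -0.03, -0.009, 0, 0, 0, 0, -0.03, -0.009, 0, 0, 0, 0, -0.03, -0.009, 0, 0, 0, 0, 0, 0, 0, 0, 0, 0]'

```text
time_s: 27.07
eef_pos: [0.5052, 0.007, 0.117]
tool_rot: [[0.959, 0.283, 0.001], [0.283, -0.959, -0.002], [0.001, 0.002, -1.0]]
contact_force: [0.9, -0.6, 5.8]
gripper_width: 0.0177
grasp_force: 34.4
```

```bash
python3 - <<'E'
from workcell import *
from h import *
print(np.linalg.norm(get_state()["eef_pos"][:2]-np.array([.604,.0232])))
avg(4);c=capture("top")
cv2.imwrite("pics/t2.png",cv2.resize(c["image"][100:260,220:420,::-1],(750,600),interpolation=cv2.INTER_CUBIC))
E
```

```text
0.10007747600365015
t 27.27 F [ 1.1  -1.26  5.26] sd [0.29 0.6  0.44] eef [0.5052 0.007  0.117 ] w 0.0181 g 34.4
angle past -x: -0.790 r 0.2342
```

View pics/t2.png

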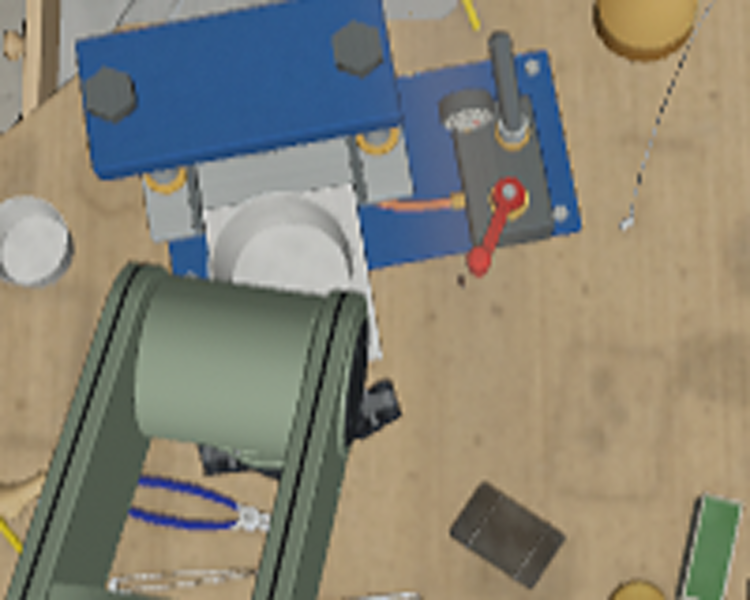

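The tray is out 100 mm at its stop. The dish stands on it at about (288,258), and the lever is undisturbed at (480,262). I'll release now.

Call:
arm_command --steps '[0, 0, 0, 0, 0, 0, 0, 0, 0, 0, 0, 0, 0, 0, 0, 0, 0, 0, 0, 0, 0, 0, 0, 0, 0, 0, 0, 0, 0, 0, 0, 0, -0.4, 0, 0, 0, 0, 0, -0.8, 0, 0, 0, 0, 0, -0.9, 0, 0, 0, 0, 0, -0.9, 0, 0, 0, 0, 0, -0.9, 0, 0, 0]' --jaw 0.4

```text
time_s: 28.15
eef_pos: [0.5042, 0.0082, 0.2736]
tool_rot: [[0.959, 0.283, -0.001], [0.283, -0.959, 0.0], [-0.001, -0.0, -1.0]]
contact_force: [0.9, 0.4, -0.5]
gripper_width: 0.0598
grasp_force: 0.0
```

Call:
arm_command --steps '[-0.5, 0, 0, 0, 0, 0, -0.8, 0, 0, 0, 0, 0, -0.8, 0, 0, 0, 0, 0, -0.5, 0, 0, 0, 0, 0, 0, 0, 0, 0, 0, 0, 0, 0, 0, 0, 0, 0]'

```text
time_s: 28.65
eef_pos: [0.4046, -0.0214, 0.2725]
tool_rot: [[0.959, 0.282, 0.001], [0.282, -0.959, -0.0], [0.001, 0.0, -1.0]]
contact_force: [0.1, 0.2, -0.5]
gripper_width: 0.0594
grasp_force: 0.0
```

```bash
python3 - <<'E'
from workcell import *
from h import *
avg(3);c=capture("top");P=cloud(c)
# expected tray centre after draw
R=np.array([[.986,-.167],[.167,.986]]);tc=np.array([.722,.0424])+R@[-.1,0];print("tray mid",tc)
d=np.hypot(P[...,0]-tc[0],P[...,1]-tc[1]);m=(d<.075)&(P[...,2]>.157)&(P[...,2]<.166)
print(m.sum(),"rim",cv2.minEnclosingCircle(P[m][:,:2].astype(np.float32)),np.median(P[m][:,2]))
k=(np.hypot(P[...,0]-.507,P[...,1]-.004)<.03)&(P[...,2]>.135)&(P[...,2]<.15);print("knob",P[k].mean(0))
im=c["image"];cv2.imwrite("pics/t3.png",cv2.resize(im[100:280,200:440,::-1],(800,600)))
E
```

```text
t 28.80 F [ 0.35 -0.29 -0.13] sd [0.34 0.27 0.19] eef [ 0.4059 -0.0212  0.2726] w 0.0597 g 0.0
angle past -x: -0.526 r 0.3092
tray mid [0.6234 0.0257]
128 rim ((0.6263909935951233, 0.026579583063721657), 0.05028887465596199) 0.1601006254302193
knob [0.50811575 0.00694719 0.14350846]
```

View pics/t3.png

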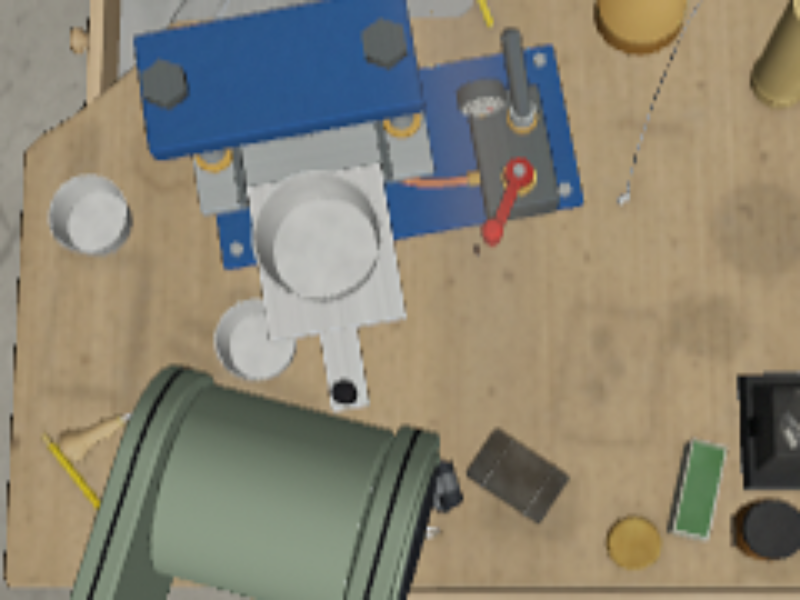

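The dish stands upright with its rim centred within 3 mm of the tray's middle. The tray knob is at (344,390), the lever at (492,230), and nothing is touching the arm.

```bash
python3 -c "
from workcell import *
print(sign_off())"
```

```text
the job is handed in; nothing more can be done
None
```

I've handed the job in; no verdict came back. The platen sank at about 11.5 mm/s until fully down, the valve was nipped shut at about 9 N, the tray is out about 100 mm with the dish upright within 3 mm of its middle, and the arm is clear of everything.

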